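# Lift a sagging bolt off its bent keeper and hold the setting cupboard ajar

### The arm

A 6-joint arm with a two-finger parallel gripper is mounted at the origin on the work surface. World frame = base frame: x ahead of the robot, y to its left, z up, the work surface at z = 0. Lengths are in m, angles in rad, forces in N, time in s.
With the tool pointing down it reaches from about 0.425 to 0.95 m from the base axis. Payload 3.5 kg.
Tool frame: the origin (TCP) lies midway between the tips of the shut fingers; the grasp point (between the pads) lies 19 mm behind it; z points along the fingers, y is the direction in which the jaws open and shut (so a half turn about z gives the same grasp; the last joint's range is limited). The gripper opens to 85 mm and grips with 20 to 120 N. Pads are 22 mm wide; open, the fingers measure 114 mm over their backs; the gripper's body (76 mm by 85 mm) begins 54 mm behind the grasp point. The pads swing forward as they close: fully open they stand 13 mm farther back than shut.
Start: joints at [1.023, 0.286, 1.577, -0, 1.279, -0.15], TCP at [0.261, 0.622, 0.193] pointing down, gripper open.
Joint ranges: [-2.77, 2.77], [-0.9, 2.22], [0.21, 2.48], [-1.53, 4.67], [0.24, 2.81], [-2.84, 2.84]. Speed limits (rad/s): [2.79, 2.79, 3.14, 3.14, 3.14, 3.14].

### API

Orientations are given as a rotation vector (axis times angle).
In Python, from plant import ctrl, snapshot gives the robot as it stands.
- The arm moves only by the tool apply_moves, never from a script. Its argument "rows" is text: rows parted by semicolons, each of 5 numbers parted by spaces: the shift along the tool's x, y, z in m, then the turn about the tool's z in degrees, then the finger opening in m, from 0 to 0.0854. A call has exactly 5 rows; each row shifts and turns the commanded pose from where the row before left it, along the tool's axes as they then stand; what a row does not reach is not made up. A row lasts 1/12 s, in which the tool goes at most 41.7 mm and 7.16 degrees, less where a joint would pass 70% of its speed; a pose out of reach is approached as far as the arm can. A call is refused whole if a number of a shift passes 0.0417 or a number of a turn 7.16, either way. A call with a gripper value outside its range is refused whole. The fingers move at their own pace and stop on an object; "squeeze" is the grip in N (left out, the last holds). Time passes only in rows, so rows that do not move let the fingers close, or fill a call up. It gives the time, the measured TCP pose, the force and the opening at its end, in the units of the state.
- ctrl.observe(): the state, without advancing time (a new reading comes with each control period).
- snapshot(name): name is "side" or "top" or "wrist"; returns a dict with "img" (480x640x3 uint8, red, green, blue), "depth" (480x640 float32, m along the optical axis (not along the pixel's ray), 0 where there is no reading), "camera_matrix" (3x3 intrinsics, pixels), "dist" ([k1, k2, p1, p2, k3] as OpenCV has them; the pictures are not rectified), "R" (3x3) and "t" (3): a world point X has camera coordinates R X + t. Camera axes: x right, y down, z forward; pixel columns grow to the right and rows downward; lengths in m; the calibration is good to about 2 mm. A picture is of the moment at which its call begins.
- ctrl.close_job(): hands the job in, once; it reports no verdict.
The state is a dict: "clock": time; "qpos": joint angles; "dq": joint speeds; "tau": joint torques, N m; "tool_pos": TCP position; "orientation": TCP orientation; "force": force on the tool from outside, world axes, zero at the start; "torque": the same for the moment, N m; "finger_gap": finger opening in m.
Only numpy, scipy, OpenCV 4.12 (cv2) and the standard library are available. Lean on these libraries where they do the work, as an engineer would, in place of code of your own. Each camera call takes 0.05 s, during which the arm holds its last target. There are 200 camera calls.

### The job

The bonbons in the wire-screened setting cupboard need a breath of air: take the bolt by its black knob, lift it so that its sagging nose clears the bent-up lip of the keeper while you draw it back, without forcing it against the keeper. Then pull the door open a hand's breadth (about 9 cm at its free edge) and finish while still holding it there, bolt drawn, because the spring hinges would shut it again. Leave the bonbon board, the jar and the bowl where they stand.

Things in the scene. Friction and masses are not known exactly. Their poses are not given: they have to be found in the camera images.
- cupboard: light wooden cupboard with wire screens, 200 mm deep, 350 wide, 250 high, fixed to the counter (place and yaw vary). Origin: centre of its underside. -x points out of its front (the plane x = -0.100, with door, bolt and keeper), +y runs along the front from the keeper to the door's hinge, z up. The flat top does not overhang the front.
- door (a joint): the door: wooden frame, screen, 240 mm wide, 36 to 228 mm above the counter, 18 thick, flush with the front; it carries the bolt. Value: opening in rad, 0 shut (stop), grows as the free edge swings out of the front, to 1.5; clockwise seen from above, about the vertical line x -0.100, y +0.130 of the cupboard's frame. Spring hinges push it shut: 0.40 N m at 0, 0.70 at 0.38 rad, which puts the free edge 9 cm out.
- free_edge (a point): top corner of the door's free edge, on its front face, 240 mm from the hinge line, 228 mm above the counter
- knob (a point): centre of the bolt's black ball knob, 24 mm across, on a 9 mm stalk that sticks straight out of the door: 58 mm out from the door's face, 193 to 197 mm above the counter as found, 205 mm with the bolt level. Free space all round; the barrel reaches only 29 mm from the face, the keeper 40 mm. -x points out of the door's face, +y the way the bolt is drawn back.
- nose (a point): tip of the bolt. The bolt is a 12 mm round steel rod (about 0.2 kg with its knob), axis 18 mm out from the door's face, ending in a round button nose 25 mm across and 15 mm long with a square shoulder behind it. The tip is 80 mm beyond the knob.
- bolt (a joint): how far the bolt is drawn back towards the hinge, in m: 0 fully shot, 0.050 fully back; found at 0 to 0.008. Slides along its own length with 1.5 N of friction, stays where left. While it sags, the nose's shoulder meets the lip at 0.014 and cannot pass. Nose quite out of the keeper above 0.033; 0.045 puts it behind the door's free edge.
- barrel (a joint): tilt in rad of bolt and backplate about the rear screw (205 mm up, 105 mm from the hinge line; knob 100 mm minus bolt value from it): 0 level, negative = nose sags; -0.17 to 0.03. Rests at -0.08 to -0.12 with the rod on the lip. Shoulder clears the lip once raised by 0.05 (knob 5 mm up), by 5 to 11 mm when level. Takes about 3 N at the knob; falls back if let go.
- keeper: steel cradle keeper on the fixed stile beside the door's free edge, open above: a 24 mm wide shelf, an upright prong 36 to 40 mm out from the face, 42 mm higher than the lip, that stops the bolt swinging out, and a 4 mm thick lip, the shelf's edge next to the door bent up. Origin: middle of the lip's top, on the front face. Axes as the cupboard's.
- lip (a point): middle of the top of the bent-up lip, under the rod, 18 mm out from the face, 181 to 187 mm above the counter (bent differently each time)
- board: bystander: loose wooden bonbon board 150 x 320 x 24 mm with four rows of round holes and a steel handle at one end (50 mm high); origin centre of the underside, long side along its y
- jar: bystander: loose amber glass jar with red lid, 72 mm across, 110 mm high; origin centre of the underside
- bowl: bystander: loose steel bowl, 124 mm across, 55 mm high, on the middle of the cupboard's top, towards its back; origin centre of the underside

How it is judged:
By the outcome, as a careful person would: the job done as asked, in the order asked, and still so for the second after the job is handed in, while the arm keeps its last pose, push and grip.
It also fails if it takes over 35 s, if anything falls off the work surface, if the arm or the gripper's body presses on something with over 40 N, if the wrist force passes 120 N, or if a joint passes its speed limit or range.

## Working session

There is one attempt and no reset: what is moved stays moved. The work goes in short steps, Python scripts to look and compute and a tool call to move; the robot and the scene stay as the last step left them, time stands still between calls to the robot, and variables do not carry over. Pictures are saved under pics/ and viewed, about 8 in all and at most 12, crops included, and the job is handed in when it is done.

Besides the shell and the picture viewer there is one more tool, called after "Emit:" as name(argument=value, ...) on one line, values as JSON. apply_moves: Moves the arm, as the interface text tells. Its arguments: {"type":"object","properties":{"rows":{"type":"string"},"squeeze":{"type":"number"}},"required":["rows"]}

```bash
ls; mkdir -p pics; cat > h.py <<'E'
import numpy as np, cv2
from plant import ctrl, snapshot
def world(s,u,v,d=None):
    K,D=s["camera_matrix"],s["dist"]
    p=cv2.undistortPoints(np.array([[[u,v]]],float),K,np.array(D,float))[0,0]
    R,t=np.array(s["R"]),np.array(s["t"]).ravel()
    if d is None: d=s["depth"][int(v),int(u)]
    return R.T@(np.array([p[0]*d,p[1]*d,d])-t)
def save(s,n): cv2.imwrite(f"pics/{n}.png",s["img"][:,:,::-1])
E
python3 - <<'E'
from h import *
import pickle
o=ctrl.observe();print(o)
S={}
for n in("side","top"):
    s=snapshot(n);S[n]=s;save(s,n+"0");print(n,-np.array(s["R"]).T@np.array(s["t"]).ravel(),np.array(s["R"])[2])
pickle.dump(S,open("s0.pkl","wb"))
E
```

```text
pics
{'clock': 0.0, 'qpos': array([ 1.02300557e+00,  2.87209498e-01,  1.57817242e+00, -5.96554792e-06,
        1.27857813e+00, -1.50007749e-01]), 'dq': array([-0.00147815,  0.00122109, -0.00057924, -0.00216844, -0.00280789,
       -0.00095344]), 'tau': array([ 8.76889976e-05, -4.05957699e+01, -2.92638570e+01, -8.91631430e-05,
        5.60696237e-03, -9.05798103e-07]), 'tool_pos': array([0.26106763, 0.62166717, 0.19152053]), 'orientation': array([-0.62056282, -3.07887044,  0.0034968 ]), 'force': array([ 0.80556455, -0.10130335, -0.18109493]), 'torque': array([-0.00949557, -0.02153329, -0.02923661]), 'finger_gap': 0.08520224863738271}
side [ 0.14168933 -0.69840201  0.66589547] [ 0.46718068  0.68964653 -0.55329005]
top [ 0.44194363 -0.09239643  1.15165513] [ 0.14073584  0.00159858 -0.99004589]
```

View pics/side0.png

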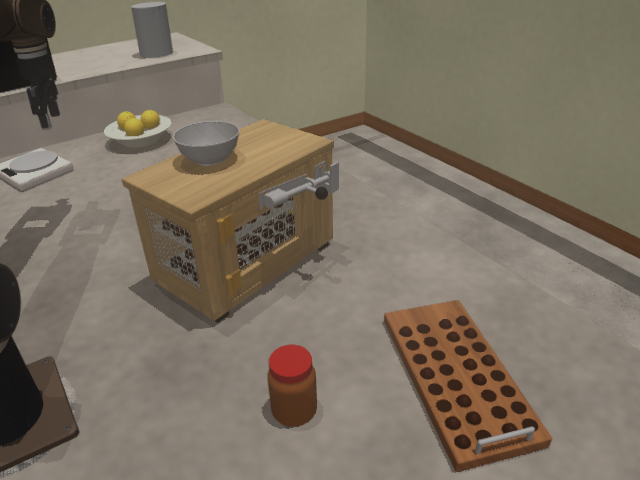

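View pics/top0.png

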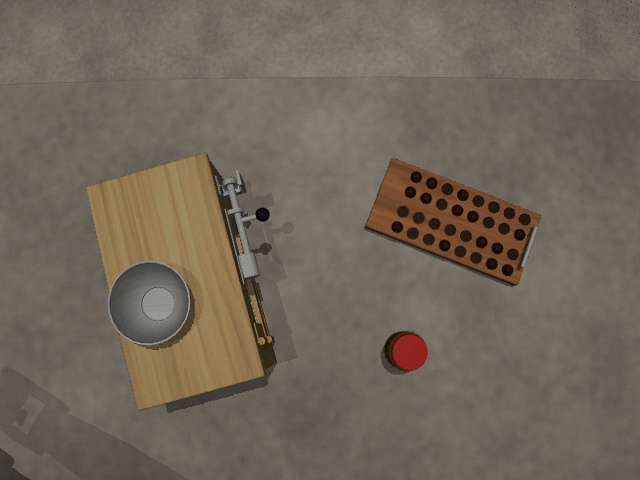

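The side view shows the knob at (321,193), with the bolt and keeper to its right and the bowl on top of the cupboard. In the top view the knob is at (262,214), the keeper near (232,183), the jar at (408,351) and the board around (452,222).

```bash
python3 - <<'E'
from h import *
import pickle
from scipy.spatial.transform import Rotation as Ro
S=pickle.load(open("s0.pkl","rb"))
t=S["top"];s=S["side"]
def ray(s,u,v):
    c=world(s,u,v,0.);p=world(s,u,v,1.);d=p-c;return c,d/np.linalg.norm(d)
def onz(s,u,v,z):
    c,d=ray(s,u,v);return c+d*(z-c[2])/d[2]
# knob masks
def blob(s,x0,x1,y0,y1):
    g=s["img"][y0:y1,x0:x1].max(2);m=(g<45).astype(np.uint8)
    n,l,st,ce=cv2.connectedComponentsWithStats(m);i=1+st[1:,4].argmax();print(st[i],ce[i]+[x0,y0]);return ce[i]+[x0,y0]
a=blob(t,250,278,202,226);b=blob(s,310,334,183,204)
c1,d1=ray(t,*a);c2,d2=ray(s,*b)
A=np.stack([d1,-d2],1);k=np.linalg.lstsq(A,c2-c1,rcond=None)[0]
P1,P2=c1+k[0]*d1,c2+k[1]*d2;print("knob tri",P1,P2,"depth",world(t,*a),world(s,*b))
g=t["img"].astype(int);dep=t["depth"]
# points at z~.25 in the cupboard region
vv,uu=np.mgrid[140:420,80:290];pts=np.stack([uu.ravel(),vv.ravel()],1)
W=np.array([world(t,u,v) for u,v in pts]);m=(abs(W[:,2]-.25)<.006)
img=np.zeros((480,640),np.uint8);img[pts[m,1],pts[m,0]]=255
img=cv2.morphologyEx(img,cv2.MORPH_OPEN,np.ones((9,9)))
cn=max(cv2.findContours(img,0,1)[0],key=cv2.contourArea)
xy=np.array([onz(t,*p[0],.25)[:2] for p in cn],np.float32)
r=cv2.minAreaRect(xy);print(r);bx=cv2.boxPoints(r);print(bx)
print("jar top",world(t,408,351))
o=ctrl.observe();print(Ro.from_rotvec(o["orientation"]).as_matrix().round(3))
E
```

```text
[  6   6  13  13 144] [262.02083333 213.95833333]Traceback (most recent call last):
  File "<stdin>", line 14, in <module>
  File "<stdin>", line 13, in blob
ValueError: attempt to get argmax of an empty sequence
```

```bash
cat >> h.py <<'E'
def ray(s,u,v):
    c=world(s,u,v,0.);d=world(s,u,v,1.)-c;return c,d/np.linalg.norm(d)
def onz(s,u,v,z):
    c,d=ray(s,u,v);return c+d*(z-c[2])/d[2]
def tri(s,a,t,b):
    c1,d1=ray(s,*a);c2,d2=ray(t,*b)
    k=np.linalg.lstsq(np.stack([d1,-d2],1),c2-c1,rcond=None)[0]
    return c1+k[0]*d1,c2+k[1]*d2
def blob(s,x0,x1,y0,y1,th):
    m=(s["img"][y0:y1,x0:x1].max(2)<th).astype(np.uint8)
    n,l,st,ce=cv2.connectedComponentsWithStats(m);i=1+st[1:,4].argmax();print(st[i],ce[i]+[x0,y0]);return ce[i]+[x0,y0]
E
python3 - <<'E'
from h import *
import pickle
from scipy.spatial.transform import Rotation as Ro
S=pickle.load(open("s0.pkl","rb"))
t=S["top"];s=S["side"]
a=blob(t,250,278,202,226,45);b=blob(s,310,334,183,204,75)
print("knob tri",*tri(t,a,s,b),"depth",world(t,*a),world(s,*b))
vv,uu=np.mgrid[140:420,80:290];pts=np.stack([uu.ravel(),vv.ravel()],1)
W=np.array([world(t,u,v) for u,v in pts]);m=(abs(W[:,2]-.25)<.006)
img=np.zeros((480,640),np.uint8);img[pts[m,1],pts[m,0]]=255
img=cv2.morphologyEx(img,cv2.MORPH_OPEN,np.ones((9,9)))
cn=max(cv2.findContours(img,0,1)[0],key=cv2.contourArea)
xy=np.array([onz(t,*p[0],.25)[:2] for p in cn],np.float32)
r=cv2.minAreaRect(xy);print(r);print(cv2.boxPoints(r))
print("jar top",world(t,408,351))
o=ctrl.observe();print(Ro.from_rotvec(o["orientation"]).as_matrix().round(3))
E
```

```text
[  6   6  13  13 144] [262.02083333 213.95833333]
[  5   4  13  13 129] [321.13178295 192.75193798]
knob tri [0.62546364 0.01380651 0.19654634] [0.62397154 0.01469168 0.19635806] depth [0.6240295  0.01297657 0.20401014] [0.61955496 0.00816142 0.20065792]
((0.5148432850837708, 0.14784184098243713), (0.3651052713394165, 0.20277433097362518), 15.60921859741211)
[[0.3117426  0.19636947]
 [0.36630407 0.00107359]
 [0.71794397 0.09931421]
 [0.66338253 0.29461008]]
jar top [ 0.39607463 -0.23525107  0.10765452]
[[-0.922  0.387 -0.001]
 [ 0.387  0.922 -0.002]
 [ 0.    -0.002 -1.   ]]
```

Emit:
apply_moves(rows="0 0 -0.03 6.6 0.07; 0 0 -0.03 6.6 0.07; 0 0 -0.03 6.6 0.07; 0 0 -0.03 6.6 0.07; 0 0 -0.03 6.6 0.07")

```text
clock: 0.52
tool_pos: [0.2612, 0.622, 0.3436]
orientation: [-1.478, -2.772, 0.002]
force: [-0.1, 0.4, 0.7]
finger_gap: 0.0699
```

Emit:
apply_moves(rows="0 0 -0.03 6.6 0.07; 0 0 -0.03 6.6 0.07; 0 0 -0.03 6.6 0.07; -0.03 0.0088 0 0 0.07; -0.04 0.0118 0 0 0.07")

```text
clock: 0.93
tool_pos: [0.298, 0.5611, 0.4349]
orientation: [-1.92, -2.486, -0.006]
force: [1.4, 0.6, 0.2]
finger_gap: 0.0699
```

Emit:
apply_moves(rows="-0.04 0.0118 0 0 0.07; -0.04 0.0118 0 0 0.07; -0.04 0.0118 0 0 0.07; -0.04 0.0118 0 0 0.07; -0.04 0.0118 0 0 0.07")

```text
clock: 1.35
tool_pos: [0.406, 0.3789, 0.4323]
orientation: [-1.925, -2.483, 0.001]
force: [0.7, 1.0, -0.2]
finger_gap: 0.0701
```

Emit:
apply_moves(rows="-0.04 0.0118 0 0 0.07; -0.04 0.0118 0 0 0.07; -0.04 0.0118 0 0 0.07; -0.04 0.0118 0 0 0.07; -0.04 0.0118 0 0 0.07")

```text
clock: 1.77
tool_pos: [0.5128, 0.2, 0.4325]
orientation: [-1.925, -2.482, 0.001]
force: [0.7, 0.2, -0.0]
finger_gap: 0.0698
```

Emit:
apply_moves(rows="-0.0415 0.0124 0 0 0.07; -0.0415 0.0124 0 0 0.07; -0.0415 0.0124 0 0 0.07; -0.0415 0.0124 0 0 0.07; -0.0415 0.0124 0 0 0.07")

```text
clock: 2.18
tool_pos: [0.6204, 0.0214, 0.4323]
orientation: [-1.925, -2.482, 0.001]
force: [1.6, 0.3, -0.4]
finger_gap: 0.0702
```

Emit:
apply_moves(rows="0 0 0.03 0 0.07; 0 0 0.03 0 0.07; 0 0 0.03 0 0.07; 0 0 0.02 0 0.07; 0 0 0 0 0.07")

```text
clock: 2.6
tool_pos: [0.6171, 0.0235, 0.3153]
orientation: [-1.919, -2.474, 0.01]
force: [-0.7, -1.0, -0.9]
finger_gap: 0.0701
```

```bash
python3 - <<'E'
from h import *
import pickle
S={n:snapshot(n) for n in("wrist","side")}
pickle.dump(S,open("s1.pkl","wb"));save(S["wrist"],"wrist1")
s=S["wrist"];print(-np.array(s["R"]).T@np.array(s["t"]).ravel());print(np.array(s["R"]).round(2));print(ctrl.observe()["tool_pos"])
E
```

```text
[0.60320704 0.08738693 0.49664044]
[[ 0.97  0.25 -0.01]
 [ 0.24 -0.93  0.26]
 [ 0.05 -0.25 -0.97]]
[0.61947993 0.02342669 0.32214339]
```

View pics/wrist1.png

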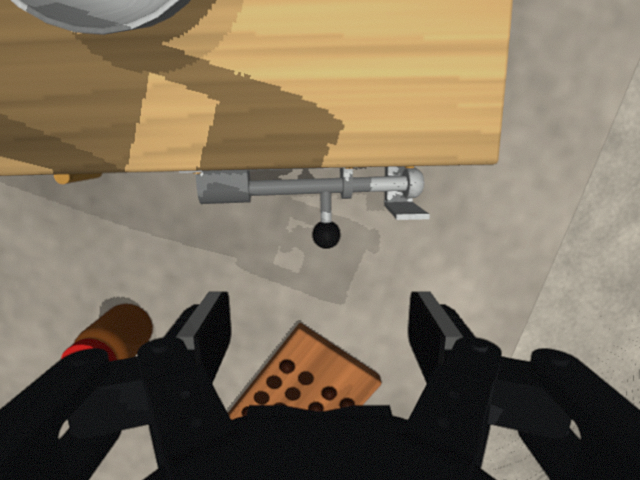

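The wrist view shows the knob at (326,235), midway between the fingers. The cupboard's front top edge runs from about (0,175) to its keeper-end corner at (499,163).

```bash
python3 - <<'E'
from h import *
import pickle
S=pickle.load(open("s1.pkl","rb"));w=S["wrist"];s=S["side"]
t=pickle.load(open("s0.pkl","rb"))["top"]
a=blob(w,305,350,215,255,45);b=blob(s,310,334,183,204,75)
print("side-wrist",*tri(w,a,s,b),"onz wrist",onz(w,*a,.1955),"onz top",onz(t,262.02,213.96,.1955))
# front edge: wood-to-nonwood transition per column
im=w["img"].astype(int)
E=[]
for u in list(range(5,50,5))+list(range(90,190,5))+list(range(430,495,5)):
    col=(im[:,u,0]-im[:,u,2])>35
    v=[v for v in range(120,200) if col[v] and not col[v+1:v+3].any()]
    if v:E.append(onz(w,u,v[0]+.5,.25)[:2])
E=np.array(E,np.float32);vx,vy,x0,y0=cv2.fitLine(E,cv2.DIST_HUBER,0,.01,.01).ravel()
print("yaw",np.degrees(np.arctan2(vy,vx)),len(E),"resid",np.abs((E-[x0,y0])@[-vy,vx]).max())
d=np.array([vx,vy])*np.sign(vx);n=np.array([d[1],-d[0]])
C=onz(w,499,163,.25)[:2];C2=onz(t,207.5,153.5,.25)[:2];print("corner",C,C2)
for K in(onz(w,*a,.1955)[:2],onz(t,262.02,213.96,.1955)[:2]):
    for c in (C,C2): print("out",(K-[x0,y0])@n,"knob y_c",-.175+(c-K)@d)
H=C-d*.305;print("d",d,"hinge",H)
E
```

```text
[  8   7  27  26 556] [325.87410072 234.49460432]
[  5   4  13  13 128] [321.1484375 192.703125 ]
side-wrist [0.62449081 0.01411974 0.19672828] [0.62385738 0.01446333 0.1965994 ] onz wrist [0.62457798 0.01381968 0.1955    ] onz top [0.62566188 0.01392421 0.1955    ]
yaw 15.590357 42 resid 0.0036637047
corner [0.71653646 0.10100854] [0.71417104 0.096557  ]
out 0.05854367494493508 knob y_c -0.06299219463793826
out 0.05854367494493508 knob y_c -0.0664669707459524
out 0.058734295574881315 knob y_c -0.06406431252144898
out 0.058734295574881315 knob y_c -0.06753908862946312
d [0.9632078  0.26875773] hinge [0.42275807 0.01903743]
```

Emit:
apply_moves(rows="-0.0105 0.0024 0 -1.2 0.07; 0 0 0.03 0 0.07; 0 0 0.03 0 0.07; 0 0 0.03 0 0.07; 0 0 0.02 0 0.07")

```text
clock: 3.12
tool_pos: [0.6252, 0.0139, 0.2129]
orientation: [1.898, 2.502, 0.001]
force: [0.2, 0.1, -0.4]
finger_gap: 0.0695
```

Emit:
apply_moves(rows="0 0 0 0 0.07; 0 0 0 0 0.07; 0 0 0 0 0.07; 0 0 0 0 0.07; 0 0 0 0 0.07")

```text
clock: 3.53
tool_pos: [0.6263, 0.0137, 0.216]
orientation: [1.897, 2.499, 0.004]
force: [0.5, 0.2, 0.7]
finger_gap: 0.0697
```

Emit:
apply_moves(rows="0 -0.001 0.019 0 0.07; 0 0 0.018 0 0.07; 0 0 0 0 0.05; 0 0 0 0 0.04; 0 0 0 0 0.034", squeeze=40)

```text
clock: 3.95
tool_pos: [0.6247, 0.0135, 0.1776]
orientation: [1.898, 2.501, 0.002]
force: [-0.4, -0.4, 0.3]
finger_gap: 0.0353
```

```bash
python3 - <<'E'
from h import *
s=snapshot("side");cv2.imwrite("pics/side2.png",cv2.resize(s["img"][90:290,180:430,::-1],None,fx=3,fy=3));print(ctrl.observe())
E
```

```text
{'clock': 4.0, 'qpos': array([-1.40622187e-01,  1.88277198e-01,  1.72145736e+00,  1.87510918e-06,
        1.22877003e+00, -4.13072588e-01]), 'dq': array([-0.00016858, -0.00152601, -0.0012152 ,  0.00050937, -0.00209058,
        0.00022701]), 'tau': array([-1.79013376e-03, -3.56864762e+01, -2.82606286e+01, -3.05054482e-04,
        7.23069548e-03, -4.30374115e-06]), 'tool_pos': array([0.62493644, 0.01344262, 0.17799652]), 'orientation': array([1.89755031e+00, 2.50039334e+00, 2.36227104e-03]), 'force': array([0.76821019, 0.51036738, 0.15902863]), 'torque': array([0.03737938, 0.01365665, 0.04177397]), 'finger_gap': 0.03363875471001927}
```

View pics/side2.png

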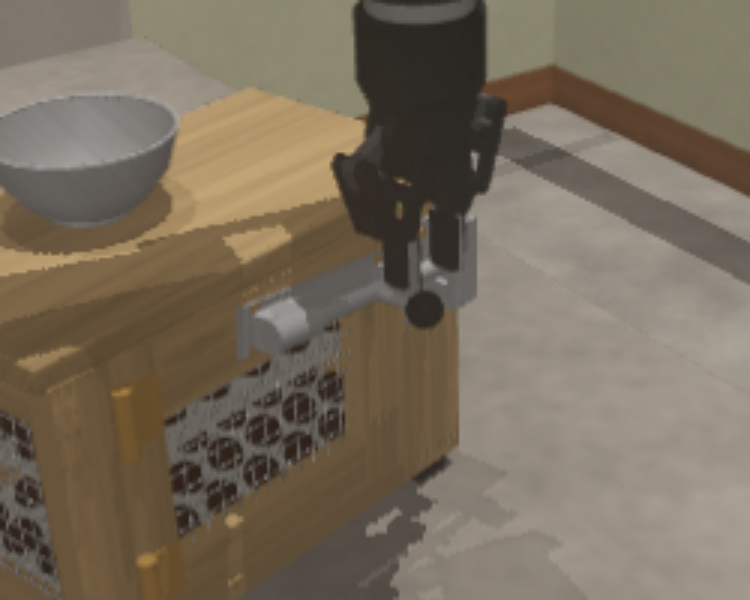

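The crop shows the fingertips at about (400–445,280), higher in the image than the knob at (425,308). I'll check this against the projected TCP and the finger depth.

```bash
python3 - <<'E'
from h import *
s=snapshot("side")
def pr(P): 
    return cv2.projectPoints(np.array([P],float),cv2.Rodrigues(np.array(s["R"]))[0],np.array(s["t"],float),s["camera_matrix"],np.array(s["dist"],float))[0].ravel()
p=ctrl.observe()["tool_pos"]
for nm,P in (("tcp",p),("tcp+19",p+[0,0,.019]),("tcp+32",p+[0,0,.032]),("knob",[.6247,.0139,.1955])):
    q=pr(P);print(nm,P,q,(q-[180,90])*3)
for cu,cv in((398,280),(445,265),(425,308),(398,250),(400,225)):
    u,v=180+cu/3,90+cv/3;print(cu,cv,world(s,u,v))
E
```

```text
tcp [0.62495777 0.01344967 0.17801017] [322.12861874 201.3681363 ] [426.38585623 334.10440889]
tcp+19 [0.62495777 0.01344967 0.19701017] [321.93354682 192.54944227] [425.80064045 307.6483268 ]
tcp+32 [0.62495777 0.01344967 0.21001017] [321.79772104 186.40976579] [425.39316311 289.22929738]
knob [0.6247, 0.0139, 0.1955] [321.69976002 193.20426074] [425.09928005 309.61278223]
398 280 [0.5977405  0.00244883 0.22960627]
445 265 [0.64201929 0.01621594 0.22046763]
425 308 [0.62205007 0.01006209 0.19919155]
398 250 [0.598135   0.00199096 0.24972467]
400 225 [ 0.59826079 -0.0008288   0.26713672]
```

```bash
python3 - <<'E'
from h import *
w=snapshot("wrist");s=snapshot("side")
a=cv2.resize(w["img"][150:480,120:520,::-1],(400,330))
b=cv2.resize(s["img"][145:215,285:355,::-1],(330,330),interpolation=cv2.INTER_CUBIC)
b=cv2.convertScaleAbs(b,alpha=1.8,beta=20)
cv2.imwrite("pics/c3.png",np.hstack([a,b]))
E
```

```text
(no output)
```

View pics/c3.png

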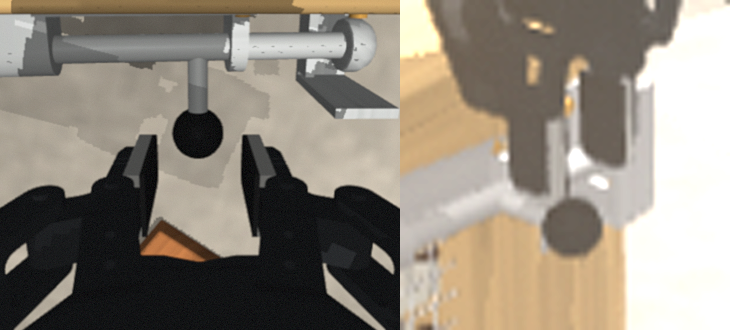

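The wrist half shows the knob at crop (198,133), beyond the pad tips at (148,140) and (250,140). So the tips seem higher than expected, and I'll measure them with wrist depth.

```bash
python3 - <<'E'
from h import *
w=snapshot("wrist");s=snapshot("side")
print(ctrl.observe()["tool_pos"])
for n,(u,v) in dict(Ltip=(268,288),Rtip=(370,288),Lb=(258,310),Rb=(378,310),knob=(318,283)).items():
    d=w["depth"][v-3:v+4,u-3:u+4];print(n,world(w,u,v),"z range",[world(w,u,v,x)[2].round(3) for x in (d.min(),d.max())])
for n,(u,v) in dict(L=(311,183),R=(328,177)).items(): print(n,world(s,u,v))
# triangulate the lowest front corner of left tip
print(tri(w,(270,287),s,(312,185.7)),tri(w,(368,287),s,(329,180)))
E
```

```text
[0.62428488 0.01352375 0.17687671]
Ltip [0.60333634 0.0178841  0.22351658] z range [np.float64(0.228), np.float64(0.222)]
Rtip [0.64084401 0.02887449 0.2248398 ] z range [np.float64(0.229), np.float64(0.221)]
Lb [0.60243483 0.01775935 0.24281751] z range [np.float64(0.358), np.float64(0.241)]
Rb [0.64101924 0.02887522 0.24362704] z range [np.float64(0.358), np.float64(0.241)]
knob [0.62311989 0.018612   0.20696945] z range [np.float64(0.208), np.float64(0.205)]
L [0.59472921 0.00328369 0.23087909]
R [0.64227112 0.01760029 0.22261563]
(array([0.6038518 , 0.01567793, 0.21706313]), array([0.60449884, 0.01534228, 0.2171966 ])) (array([0.64342748, 0.02406836, 0.21102491]), array([0.64767867, 0.02217905, 0.2127676 ]))
```

Emit:
apply_moves(rows="0 0 0 0 0.06; 0 0 0 0 0.06; 0 0 0.012 0 0.06; 0 0 0.012 0 0.06; 0 0 0 0 0.06")

```text
clock: 4.67
tool_pos: [0.6214, 0.0139, 0.1475]
orientation: [-1.896, -2.498, 0.005]
force: [-0.8, -0.4, -0.5]
finger_gap: 0.0601
```

```bash
python3 - <<'E'
from h import *
w=snapshot("wrist");s=snapshot("side")
print(ctrl.observe()["tool_pos"],ctrl.observe()["force"])
a=cv2.resize(w["img"][150:480,120:520,::-1],(400,330))
b=cv2.resize(s["img"][145:215,285:355,::-1],(330,330),interpolation=cv2.INTER_CUBIC)
b=cv2.convertScaleAbs(b,alpha=1.8,beta=20)
cv2.imwrite("pics/c4.png",np.hstack([a,b]))
E
```

```text
[0.62267684 0.01373456 0.14986752] [-0.06942482 -0.29859328 -0.04265075]
```

View pics/c4.png

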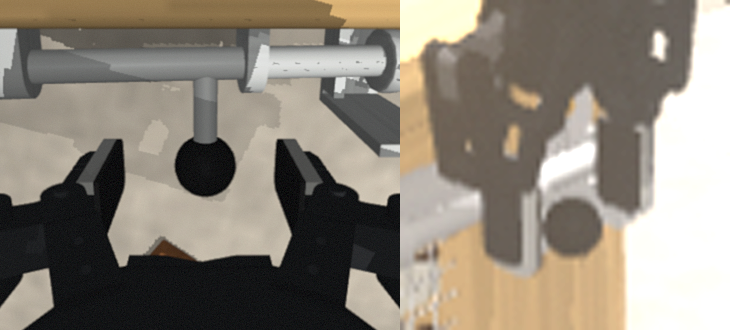

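The pads now straddle the knob: in the wrist half it is at (205,165), between tips at (123,142) and (276,142). In the side half the tip midline is at about (580,247), some 9 mm below the knob centre at (573,228). I'll go 8 mm lower, then close.

Emit:
apply_moves(rows="0 0.001 0.008 0 0.06; 0 0 0 0 0.045; 0 0 0 0 0.03; 0 0 0 0 0.02; 0 0 0 0 0.015", squeeze=60)

```text
clock: 5.18
tool_pos: [0.6249, 0.0138, 0.1443]
orientation: [1.899, 2.502, 0.0]
force: [0.1, 0.0, -0.3]
finger_gap: 0.0206
```

Emit:
apply_moves(rows="0 0 0 0 0.015; 0 0 0 0 0.015; 0 0 0 0 0.015; 0 0 0 0 0.015; 0 0 0 0 0.015")

```text
clock: 5.6
tool_pos: [0.6249, 0.0138, 0.1443]
orientation: [1.899, 2.502, 0.0]
force: [-1.3, 0.5, 1.0]
finger_gap: 0.0209
```

```bash
python3 - <<'E'
from h import *
w=snapshot("wrist");s=snapshot("side")
print(ctrl.observe()["tool_pos"],ctrl.observe()["force"],ctrl.observe()["finger_gap"])
a=cv2.resize(w["img"][150:480,120:520,::-1],(400,330))
b=cv2.resize(s["img"][145:215,285:355,::-1],(330,330),interpolation=cv2.INTER_CUBIC)
b=cv2.convertScaleAbs(b,alpha=1.8,beta=20)
cv2.imwrite("pics/c5.png",np.hstack([a,b]))
blob(s,306,340,180,206,75)
E
```

```text
[0.62493263 0.01381469 0.14425316] [-1.3605927  -0.37351633  1.26702614] 0.0204854939824782
[  0   0  25  22 367] [319.25885559 188.29427793]
```

View pics/c5.png

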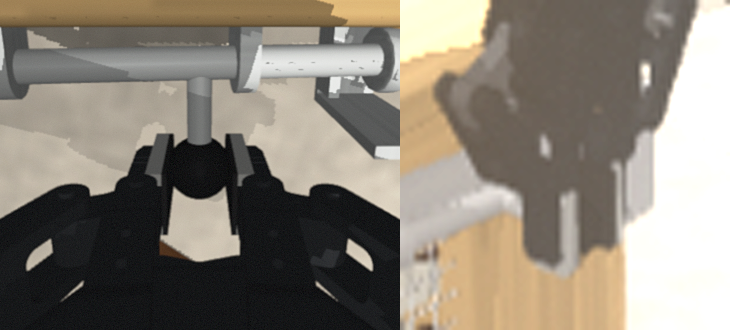

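The knob sits squarely between the pads, with tips about 15 mm below its centre in the side half. I'll lift gently now.

Emit:
apply_moves(rows="0 0 -0.003 0 0.015; 0 0 -0.003 0 0.015; 0 0 -0.003 0 0.015; 0 0 0 0 0.015; 0 0 0 0 0.015")

```text
clock: 6.12
tool_pos: [0.6243, 0.0138, 0.1536]
orientation: [-1.898, -2.501, 0.002]
force: [-2.1, -0.2, -0.6]
finger_gap: 0.0202
```

```bash
cat > st.py <<'E'
from h import *
from scipy.spatial.transform import Rotation as Ro
o=ctrl.observe();M=Ro.from_rotvec(o["orientation"]).as_matrix()
print(o["clock"],"pos",o["tool_pos"].round(4),"F tool",(M.T@o["force"]).round(1),"tau w",o["torque"].round(2),"gap",round(o["finger_gap"],4),"yaw y",np.degrees(np.arctan2(M[1,1],M[0,1])).round(1))
E
python3 st.py
```

```text
6.1167 pos [0.6243 0.0138 0.1536] F tool [ 0.4 -2.1  0.6] tau w [-0.05  0.37 -0.09] gap 0.0202 yaw y 15.6
```

```bash
python3 - <<'E'
from h import *
w=snapshot("wrist");s=snapshot("side")
for u in (240,290,318,400,440,480):
    c=[(round(world(w,u,v)[2],4),v) for v in range(180,235) if w["depth"][v,u]>0]
    print(u,max(z for z in c if .17<z[0]<.222))
for v in range(255,300,6): print(v,world(w,318,v).round(4))
b=cv2.resize(s["img"][135:225,255:375,::-1],(480,360),interpolation=cv2.INTER_CUBIC)
cv2.imwrite("pics/c6.png",np.hstack([w["img"][100:460,170:490,::-1],cv2.convertScaleAbs(b,alpha=1.6,beta=10)]))
E
```

```text
240 (np.float64(0.2116), 211)
290 (np.float64(0.211), 219)
318 (np.float64(0.2102), 215)
400 (np.float64(0.2102), 212)
440 (np.float64(0.21), 215)
480 (np.float64(0.2089), 220)
255 [0.6175 0.0387 0.2076]
261 [0.6181 0.0366 0.2077]
267 [0.6187 0.0344 0.2077]
273 [0.6193 0.0321 0.2073]
279 [0.6199 0.0299 0.2074]
285 [0.6206 0.0275 0.207 ]
291 [0.6212 0.0255 0.2075]
297 [0.6216 0.0238 0.209 ]
```

View pics/c6.png

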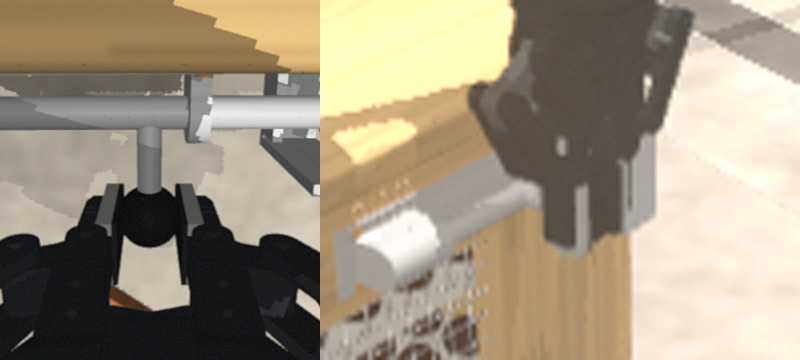

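The rod top is now at z 0.210–0.211 along its length, so the bolt is level and moved up with the knob at (150,215) in the wrist half. I'll draw it back next.

Emit:
apply_moves(rows="0 -0.003 0 0 0.015; 0 -0.004 0 0 0.015; 0 -0.004 0 0 0.015; 0 -0.004 0 0 0.015; 0 -0.004 0 0 0.015")

```text
clock: 6.63
tool_pos: [0.6066, 0.0087, 0.1536]
orientation: [1.899, 2.502, 0.001]
force: [1.8, 1.1, 2.0]
finger_gap: 0.0207
```

```bash
python3 st.py
```

```text
6.6333 pos [0.6066 0.0087 0.1536] F tool [ 0.6  2.  -2. ] tau w [ 0.06  0.05 -0.1 ] gap 0.0207 yaw y 15.6
```

Emit:
apply_moves(rows="0 -0.004 0 0 0.015; 0 -0.004 0 0 0.015; 0 -0.004 0 0 0.015; 0 -0.004 0 0 0.015; 0 -0.003 0 0 0.015")

```text
clock: 7.05
tool_pos: [0.5881, 0.0035, 0.1536]
orientation: [1.899, 2.502, 0.001]
force: [0.4, 1.5, 4.1]
finger_gap: 0.0203
```

```bash
python3 st.py; python3 - <<'E'
from h import *
w=snapshot("wrist")
cv2.imwrite("pics/c7.png",w["img"][60:360,120:640,::-1])
# rod profile for nose: points with z .19-.225 near rod axis
K0=np.array([.6247,.0139]);d=np.array([.9632,.2688]);n=np.array([.2688,-.9632])
P=np.array([world(w,u,v) for v in range(170,260,2) for u in range(330,620,2)])
y=(P[:,:2]-K0)@d;x=(P[:,:2]-K0)@n
m=(abs(x+.040)<.010)&(P[:,2]>.195)&(P[:,2]<.235)
h=np.histogram(y[m],np.arange(0,.12,.004));
for i in range(len(h[0])):
    mm=m&(y>=h[1][i])&(y<h[1][i+1])
    if mm.sum():print(round(h[1][i],3),mm.sum(),P[mm,2].max().round(4))
E
```

```text
7.05 pos [0.5881 0.0035 0.1536] F tool [ 1.3  0.8 -4.1] tau w [ 0.14  0.16 -0.11] gap 0.0203 yaw y 15.6
0.0 102 0.2098
0.004 97 0.2098
0.008 94 0.2099
0.012 292 0.2146
0.016 159 0.2149
0.02 35 0.2138
0.024 263 0.2149
0.028 193 0.2153
0.032 146 0.2154
0.036 70 0.2139
0.04 2 0.2092
```

View pics/c7.png

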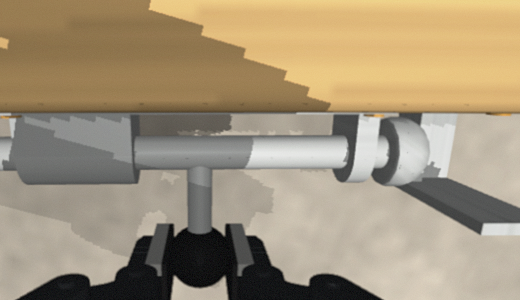

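The nose tip (429,150) now lies just behind the keeper lip. It has been drawn about 38 mm, and the knob at (200,255) is still square in the pads. I'll go a few mm more and watch for the stop.

Emit:
apply_moves(rows="0 -0.001 0 0 0.015; 0 -0.001 0 0 0.015; 0 -0.001 0 0 0.015; 0 -0.001 0 0 0.015; 0 0 0 0 0.015")

```text
clock: 7.52
tool_pos: [0.5845, 0.0025, 0.1534]
orientation: [1.899, 2.502, 0.0]
force: [0.7, 1.9, 5.5]
finger_gap: 0.0207
```

```bash
python3 st.py
```

```text
7.5167 pos [0.5845 0.0025 0.1534] F tool [ 1.6  1.2 -5.5] tau w [ 0.09  0.3  -0.09] gap 0.0207 yaw y 15.6
```

Emit:
apply_moves(rows="0 -0.001 0 0 0.015; 0 -0.001 0 0 0.015; 0 0 0 0 0.015; 0 0 0 0 0.015; 0 0 0 0 0.015")

```text
clock: 7.93
tool_pos: [0.5827, 0.0019, 0.1534]
orientation: [1.899, 2.502, 0.0]
force: [1.2, 1.6, 4.8]
finger_gap: 0.0205
```

```bash
python3 st.py
```

```text
7.9333 pos [0.5827 0.0019 0.1534] F tool [ 1.3  1.6 -4.8] tau w [ 0.07  0.29 -0.06] gap 0.0205 yaw y 15.6
```

Emit:
apply_moves(rows="-0.003 -0.00115 0 1.1 0.015; -0.003 -0.00115 0 1.1 0.015; -0.003 -0.00115 0 1.1 0.015; -0.003 -0.00115 0 1.1 0.015; -0.003 -0.00115 0 1.1 0.015")

```text
clock: 8.35
tool_pos: [0.5805, -0.0134, 0.1534]
orientation: [-2.017, -2.408, -0.002]
force: [1.5, 2.4, 5.9]
finger_gap: 0.0203
```

```bash
python3 st.py
```

```text
8.35 pos [ 0.5805 -0.0134  0.1534] F tool [ 2.1  1.9 -5.9] tau w [0.38 0.3  0.01] gap 0.0203 yaw y 10.1
```

Emit:
apply_moves(rows="-0.003 -0.00115 0 1.1 0.015; -0.003 -0.00115 0 1.1 0.015; -0.003 -0.00115 0 1.1 0.015; -0.003 -0.00115 0 1.1 0.015; -0.003 -0.00115 0 1.1 0.015")

```text
clock: 8.77
tool_pos: [0.577, -0.0289, 0.1534]
orientation: [-2.131, -2.308, -0.002]
force: [1.7, 3.5, 5.5]
finger_gap: 0.0207
```

Emit:
apply_moves(rows="-0.003 -0.00115 0 1.1 0.015; -0.003 -0.00115 0 1.1 0.015; -0.003 -0.00115 0 1.1 0.015; -0.003 -0.00115 0 1.1 0.015; -0.003 -0.00115 0 1.1 0.015")

```text
clock: 9.18
tool_pos: [0.572, -0.044, 0.1534]
orientation: [-2.239, -2.203, -0.003]
force: [2.0, 3.6, 5.3]
finger_gap: 0.0206
```

```bash
python3 st.py
```

```text
9.1833 pos [ 0.572  -0.044   0.1534] F tool [ 3.7  2.  -5.3] tau w [0.55 0.18 0.08] gap 0.0206 yaw y -0.9
```

Emit:
apply_moves(rows="-0.003 -0.00115 0 1.1 0.015; -0.003 -0.00115 0 1.1 0.015; -0.003 -0.00115 0 1.1 0.015; -0.003 -0.00115 0 1.1 0.015; -0.003 -0.00115 0 1.1 0.015")

```text
clock: 9.6
tool_pos: [0.5655, -0.0586, 0.1534]
orientation: [-2.342, -2.093, -0.003]
force: [2.3, 3.7, 5.5]
finger_gap: 0.0205
```

Emit:
apply_moves(rows="0 0 0 0 0.015; 0 0 0 0 0.015; 0 0 0 0 0.015; 0 0 0 0 0.015; 0 0 0 0 0.015")

```text
clock: 10.02
tool_pos: [0.5655, -0.0586, 0.1534]
orientation: [-2.341, -2.094, -0.003]
force: [2.6, 3.3, 5.7]
finger_gap: 0.0206
```

```bash
python3 st.py; python3 - <<'E'
from h import *
w=snapshot("wrist");t=snapshot("top")
a=w["img"][::,:,::-1];a=cv2.resize(a,(480,360));b=cv2.resize(t["img"][120:400,80:360,::-1],(360,360))
import pickle;pickle.dump((w,t),open("s3.pkl","wb"))
b=b[:,:320];cv2.imwrite("pics/c8.png",np.hstack([a,b]))
E
```

```text
10.0167 pos [ 0.5655 -0.0586  0.1534] F tool [ 3.6  2.3 -5.7] tau w [0.5  0.13 0.04] gap 0.0206 yaw y -6.4
```

View pics/c8.png

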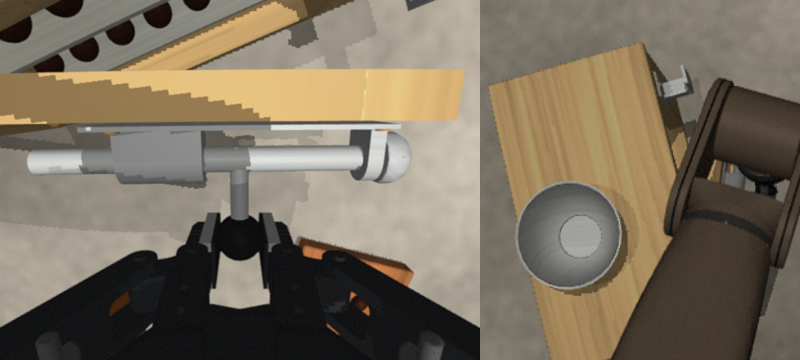

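The door is open: its free-edge top corner is at (462,121) in the wrist half, i.e. full-frame (616,161). The nose tip at (411,158) is behind that edge, the bowl is unmoved, and the knob is still held.

```bash
python3 - <<'E'
from h import *
import pickle
w,t=pickle.load(open("s3.pkl","rb"))
K0=np.array([.6247,.0139]);d=np.array([.9632,.2688]);n=np.array([.2688,-.9632])
F=onz(w,616,161,.228)[:2];A=onz(w,100,164,.228)[:2]
N=onz(w,547,210,.2045)[:2];K=onz(w,320,317,.2045)[:2]
fp=K0-.0585*n
print("free edge out",(F-fp)@n,"door angle",.2722-np.arctan2(*(F-A)[::-1]))
e=(F-A)/np.linalg.norm(F-A);print("nose behind edge",(F-N)@e,"knob behind edge",(F-K)@e)
H=F-.24*e;print("hinge",H,"out",(H-fp)@n,"depth z at edge",world(w,600,155))
s=snapshot("side");a=s["img"].astype(int)
s0=pickle.load(open("s0.pkl","rb"))["side"]["img"].astype(int)
print("jar/board diff side",np.abs(a-s0)[300:,260:].mean())
E
```

```text
free edge out 0.08823127630728891 door angle 0.3767277613986508
nose behind edge 0.003220753819940342 knob behind edge 0.08369740665005962
hinge [0.41714537 0.01676324] out -4.810938391037328e-05 depth z at edge [ 0.65110299 -0.00612431  0.22798349]
jar/board diff side 11.534970760233918
```

```bash
python3 - <<'E'
from h import *
import pickle
s0=pickle.load(open("s0.pkl","rb"))["side"]["img"];s=snapshot("side")["img"]
for i in (s0,s):
    h=cv2.cvtColor(i,cv2.COLOR_RGB2HSV)
    for nm,(y0,y1,x0,x1) in dict(jar=(335,440,250,330),board=(295,470,375,560)).items():
        m=((h[y0:y1,x0:x1,1]>110)&((h[y0:y1,x0:x1,0]<15)|(h[y0:y1,x0:x1,0]>170)));v,u=np.nonzero(m)
        print(nm,m.sum(),u.min()+x0,u.max()+x0,v.min()+y0,v.max()+y0,(u.mean()+x0).round(1),(v.mean()+y0).round(1))
E
python3 st.py
```

```text
jar 3364 268 316 345 426 291.9 385.1
board 14492 385 551 300 469 463.7 385.4
jar 3369 268 316 344 426 291.9 385.0
board 14333 385 551 300 469 464.0 385.8
10.2167 pos [ 0.5655 -0.0585  0.1534] F tool [ 3.1  1.3 -5. ] tau w [0.58 0.13 0.06] gap 0.0205 yaw y -6.4
```

Jar and board haven't moved; the difference was only shadow. The hold is steady, so I'm handing in.

```bash
python3 -c "
from plant import ctrl
print(ctrl.close_job())"
```

```text
the job is handed in; nothing more can be done
None
```

The bolt is drawn and the door is being held about 9 cm open. The job was handed in at about 10 s of robot time, with no verdict reported. I took the knob between the fingers, lifted the bolt to about level, drew it back over the lip, then swung the door open.

**Last checks:**
- **Door:** the free edge is 88 mm out, at about 0.377 rad.
- **Bolt:** it is drawn to about 0.048 m, with the nose about 3 mm behind the door's free edge.
- **Grip:** the knob is still held with a 60 N squeeze, and the pose is steady.
- **Forces:** every force reading was 7 N or less, and nothing showed the bolt catching on the lip as it passed.
- **Bystanders:** the jar and board are unmoved in the side picture. The bowl looks unmoved in the top picture, but I did not measure it.

**Checks that disagreed:**
- **First grasp:** the reported tool height put the fingertips at the knob, but the pictures showed them about 40 mm higher. I stopped short of the knob, went down by the pictures, and then gripped.
- **Vertical force:** while drawing and holding, the wrist read about 5 N upwards, which I did not explain.

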